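# Load a ring into a sprung sliding comparator

### The job

Load the steel ring into the sliding comparator for reading: draw the sprung spindle out by its pull loop to the middle mark (two lines) and swing the handle over into that notch so that it stays there by itself, then bring the ring along the bed in between the two anvils, up to the back stop. Then take up the spring's pull again, swing the handle out of the notch to upright and ease the spindle in, so that it presses the ring flat on the bed against the fixed anvil; never let the spindle snap back. Leave the other things where they stand.

Things in the scene. Friction and masses are not known exactly. Their poses are not given: they have to be found in the camera images.
- comparator: Sliding bench comparator of plain steel and aluminium, fixed. Dark grey bed plate 12 mm thick, x -122..+48, y -156..+141 mm; its broad front apron (x below -32) faces the robot. Origin on the table under the measuring axis, z up. The measuring axis runs along y at x = 0, z = 24 mm. A 22 mm anvil disc slides on it, driven by the sprung spindle from the -y end.
- fixed_anvil (a point): Centre of the fixed anvil's face, at y = +105 mm, z = 24 mm of the comparator; 22 mm disc looking to -y. Its bracket behind is 46 mm wide (x) and 48 mm high, 8 to 36 mm behind the face. Axes of the comparator.
- gate (a point): Middle of the spindle housing's top. Housing x -28..+28, y -66..+66 mm about this point, 46 mm high, with a gate plate on it, top 52 mm above the table. The gate's slot runs along y at x = 0, 13 mm wide; three notches, 15 mm wide along y, branch off 15 mm towards -x, engraved with one (nearest the anvils), two and three lines. Axes of the comparator.
- spindle (a joint): Travel in m, 0 = home, max 0.075; drawn out to the comparator's -y against a spring (7.5 N home, 13.5 N at 40 mm). Free gap between the anvils: 50 mm + travel. Notch centres lie at 14, 40 and 66 mm travel, all shifted together by up to 5 mm either way (the plate is adjustable), so feel or look for the notch; 3 mm play each way; released, the stem rests on its +y side.
- handle (a joint): Swing of the handle about the measuring axis in rad: 0 = upright, stem in the straight slot (there it rocks only +-0.1); about 0.5 = swung to the comparator's -x, fully in a notch, where weight and the spring's pull keep it.
- pull_loop (a point): Centre of the handle's rectangular pull loop: 44 mm (y) x 48 mm (x) inside, of 9 mm round bar, level when upright, then 85 mm above the table and 33 mm above the gate plate. The 9 mm stem stands under its +y bar, 26.5 mm from this point; loop centre 61 mm from the measuring axis it swings about. Closed fingertips fit down through it. Axes of the handle, y along the travel.
- steel_ring: Plain ground steel ring, 72 mm outside, 40 mm bore, 22 mm high, 0.33 kg, lying flat on the front apron of the bed. Origin: centre of its underside, z up.
- ring_seat (a point): Where the ring's underside centre belongs when read: on the bed's top under the measuring axis, 36 mm from the fixed anvil's face. The back stop, a block 30 mm wide and 18 mm above the bed, has its face 37.5 mm towards +x from here. Axes of the comparator.
- vee_block: Bystander: steel vee block 32 x 50 x 38 mm standing on the right end of the apron. Origin under its centre.
- gauge_block: Bystander: steel gauge block 9 x 35 x 40 mm standing on the left end of the apron. Origin under its centre.
- parallel_bar: Bystander: steel parallel 10 x 120 x 18 mm lying on the table behind the comparator. Origin under its centre.
- flask: Bystander: white flask 45 mm across, 88 mm high, on the table left of the comparator. Origin under its centre.
- dial_indicator: Bystander: dial indicator 98 x 56 x 18 mm lying on its back on the table, left. Origin under its centre.
- tape: Bystander: roll of masking tape, 72 mm across and 19 mm high (not the steel ring), on the table far left. Origin under its centre.

How it is judged (in metres and radians):
On the way, in this order (a step that is already met when the one before it is completed fails the run):
1. the spindle is parked in the middle notch (travel 28 to 49 mm, handle swung over by more than 0.3 rad) and the robot has let go of it (value of joint spindle between 0.028 and 0.049 m and value of joint handle above 0.3 rad and contact force between each of the arm, the fingers and comparator below 0.5 N), for 0.3 s.
2. with the spindle still parked, the ring lies on the bed between the anvils at the back stop (centre within 8 mm of the measuring axis) (x of steel_ring in the frame of ring_seat between -0.008 and 0.008 m and y of steel_ring in the frame of ring_seat between -0.024 and 0.007 m and z of steel_ring in the frame of ring_seat between -0.003 and 0.004 m and value of joint handle above 0.3 rad and value of joint spindle above 0.028 m), for 0.2 s.
At the end, for the whole second after the job is handed in: Handle upright (under 0.15 rad); spindle released, at rest at a travel of 10 to 28 mm, held off home by the ring; ring flat on the bed and at rest against the fixed anvil, its centre within 9 mm of the measuring axis and within 8 mm of its seat along it (value of joint spindle between 0.01 and 0.028 m and value of joint handle below 0.15 rad and velocity of joint spindle between -0.01 and 0.01 m/s and angle between steel_ring's own z axis and vertical below 0.06 rad and linear speed of steel_ring below 0.01 m/s and x of steel_ring in the frame of ring_seat between -0.009 and 0.009 m and y of steel_ring in the frame of ring_seat between -0.006 and 0.008 m and z of steel_ring in the frame of ring_seat between -0.003 and 0.004 m); the robot touches nothing.
It fails at once if the spindle snaps back (faster than 0.45 m/s inwards) (velocity of joint spindle below -0.45 m/s).
It fails at once if another thing is moved by more than 25 mm (distance of any of vee_block, gauge_block, parallel_bar, flask, dial_indicator, tape from where it was at the start of the episode above 0.025 m).
It also fails if it takes over 70 s, if anything falls off the work surface, if the arm or the gripper's body presses on something with over 40 N, if the wrist force passes 120 N, or if a joint passes its speed limit or range.

### The arm

A 7-joint arm with a two-finger parallel gripper is mounted at the origin on a cart in front of the work surface, level with it; the furniture and walls round the work are solid. World frame = base frame: x ahead of the robot, y to its left, z up, the work surface at z = 0. Lengths are in mm, angles in rad, forces in N, time in s.
With the tool pointing down it reaches from about 400 to 850 mm from the base axis. Payload 10.4 kg.
Tool frame: the origin (TCP) lies at the very end of the fingers, on their centre line; the grasp point (between the pads) lies 19 mm behind it; z points along the fingers, y is the line along which they close (so a half turn about z gives the same grasp; the last joint's range is limited). The gripper opens to 87 mm and grips with 3 to 60 N. Pads are 19 mm wide; open, the fingers measure 117 mm over their backs; the gripper's body (75 mm by 190 mm) begins 51 mm behind the grasp point.
Start: joints at [1.29, 0.332, -0.065, 1.46, 0.022, 1.35, -0.088], TCP at [159.367, -604.363, 222.576] pointing down, gripper open.
Joint ranges: [-2.6, 2.6], [-0.5, 2.12], [-1.47, 1.34], [0.16, 2.42], [-1.27, 4.41], [0.06, 2.06], [-2.6, 2.6]. Speed limits (rad/s): [2.22, 2.22, 2.79, 2.79, 3.14, 3.14, 3.14].

### API

Orientations are given as a unit quaternion [x, y, z, w].
In Python, from station import r, viewer gives the robot as it stands.
- The arm moves only by the tool arm_command, never from a script. Its argument "targets" is a list of rows, each a list of 7 numbers: the turn, a rotation vector about the tool's x, y, z in rad, then the shift along the tool's x, y, z in m, then the opening, from 0 (shut) to 1 (fully open). In form: [[wx, wy, wz, tx, ty, tz, claw], ...]. A call has 1 to 10 rows; each row is the pose to reach, as a shift and turn from the pose commanded when the call began, along the tool's axes at that moment; what a row does not reach only later rows make up. A row lasts 1/10 s, in which the tool goes at most 50 mm and 8.59 degrees, less where a joint would pass 70% of its speed; a pose out of reach is approached as far as the arm can. A call with a gripper value outside its range is refused whole. The fingers move at their own pace and stop on an object; "newtons" is the grip in N (left out, the last holds). Time passes only in rows, so rows that repeat a pose let the fingers close. It gives the time, the measured TCP pose, the force, the opening and the grip force at its end, in the units of the state.
- r.read_state(): the state, without advancing time (a new reading comes with each control period).
- viewer.capture(name): name is "side" or "top"; returns a dict with "frame" (400x640x3 uint8, red, green, blue), "mtx" (3x3 intrinsics, pixels), "rvec" (rotation vector, rad) and "tvec" (3), from world to camera coordinates, as OpenCV has them. Camera axes: x right, y down, z forward; pixel columns grow to the right and rows downward; lengths in mm; the calibration is good to about 2 mm. A picture is of the moment at which its call begins. There is no depth.
- r.finish_job(): hands the job in; it is judged then, once.
The state is a dict: "time_s": time; "joint_positions": joint angles; "joint_velocities": joint speeds; "joint_torque": joint torques, N m; "tool_pos": TCP position; "tool_rot": TCP orientation; "ft_force": force on the tool from outside, world axes, zero at the start; "torque": the same for the moment, N m; "grip_width": opening from 0.0 (shut) to 1.0 (fully open); "gripper_force": force on a finger pad.
Only numpy, scipy, OpenCV 4.12 (cv2) and the standard library are available. Lean on these libraries where they do the work, as an engineer would, in place of code of your own. Each camera call takes 0.05 s, during which the arm holds its last target. There are 200 camera calls.

## Working session

There is one attempt and no reset: what is moved stays moved. The work goes in short steps, Python scripts to look and compute and a tool call to move; the robot and the scene stay as the last step left them, time stands still between calls to the robot, and variables do not carry over. Pictures are saved under pics/ and viewed, at most 10 in all, crops included, and the job is handed in when it is done.

Besides the shell and the picture viewer there is one more tool, called after "Emit:" as a command line: name --pt "numbers of a row" for each row, then --argument value for the rest. arm_command: Moves the arm, as the interface text tells. Its arguments: {"type":"object","properties":{"targets":{"type":"array"},"newtons":{"type":"number"}},"required":["targets"]}

```bash
mkdir -p pics; cat > h.py <<'E'
import numpy as np, cv2
from scipy.spatial.transform import Rotation as R
from station import r, viewer
def cap(cam,name,crop=None,scale=1):
    d=viewer.capture(cam); f=d['frame'][:,:,::-1].copy()
    np.savez('pics/%s.npz'%cam,mtx=d['mtx'],rvec=d['rvec'],tvec=d['tvec'])
    if crop: x0,y0,x1,y1=crop; f=f[y0:y1,x0:x1]
    if scale!=1: f=cv2.resize(f,None,fx=scale,fy=scale,interpolation=cv2.INTER_CUBIC)
    cv2.imwrite('pics/'+name+'.png',f); return d
def cal(cam): d=np.load('pics/%s.npz'%cam); return np.array(d['mtx'],float),np.array(d['rvec'],float).ravel(),np.array(d['tvec'],float).ravel()
def pix(cam,P):
    K,rv,t=cal(cam); return cv2.projectPoints(np.array(P,float).reshape(-1,1,3),rv,t,K,None)[0].reshape(-1,2)
def at_z(cam,uv,z):
    K,rv,t=cal(cam); M=cv2.Rodrigues(rv)[0]; c=-M.T@t
    d=M.T@np.linalg.solve(K,[uv[0],uv[1],1.]); return c+d*(z-c[2])/d[2]
def st():
    s=r.read_state(); print(s['time_s'],np.round(s['tool_pos'],1),np.round(s['tool_rot'],4),'F',np.round(s['ft_force'],1),'g',s['grip_width'],s['gripper_force']); return s
E
python3 - <<'E'
from h import *
a=cap('top','t1');b=cap('side','s1')
A=cv2.imread('pics/t1.png');B=cv2.imread('pics/s1.png')
for c in('top','side'):
    K,rv,t=cal(c);M=cv2.Rodrigues(rv)[0];print(c,-M.T@t,M[2],K[0,0])
s=st();print(R.from_quat(s['tool_rot']).as_matrix().round(3))
E
```

```text
top [ 2.92858047e+02 -7.23955871e-01  1.20986679e+03] [ 0.20928169 -0.02219023 -0.97760358] 509.58880939433914
side [ 197.9946259  -555.09120149  625.56125618] [ 0.40827072  0.65412917 -0.63673389] 370.1334701341029
0.1 [ 159.2 -604.   221.9] [ 9.917e-01  1.286e-01 -1.000e-04 -6.000e-04] F [-0.3  0.1 -0.1] g 0.9994226536281101 0.0
[[ 0.967  0.255 -0.   ]
 [ 0.255 -0.967  0.001]
 [-0.    -0.001 -1.   ]]
```

View pics/t1.png

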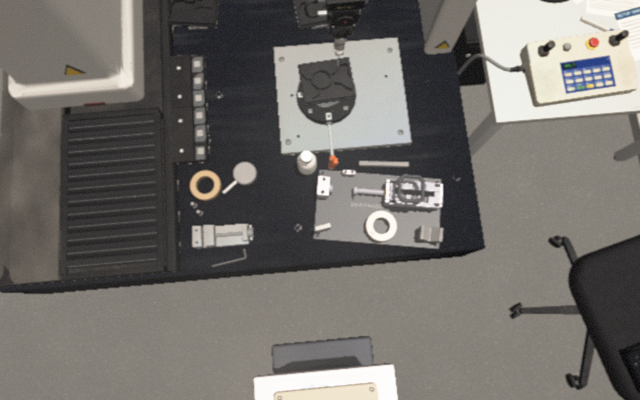

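View pics/s1.png

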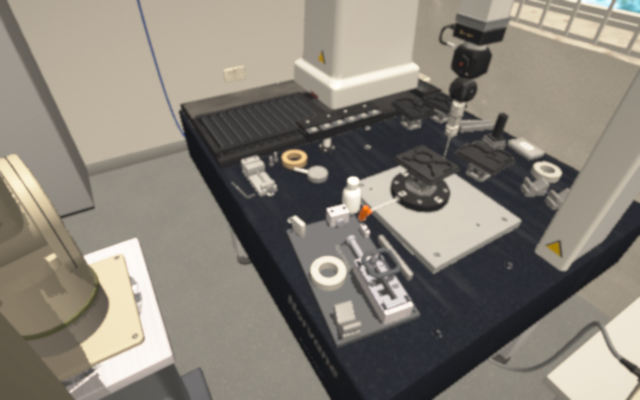

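The top view shows the comparator bed at about (315..442, 170..247), the ring at (381,226), the loop at about (409,190) and the fixed anvil at the left (324,186). Next I'll take enlarged crops.

```bash
python3 - <<'E'
from h import *
A=cv2.imread('pics/t1.png')[155:255,305:455];B=cv2.imread('pics/s1.png')[190:350,270:430]
A=cv2.resize(A,None,fx=5,fy=5,interpolation=cv2.INTER_CUBIC);B=cv2.resize(B,None,fx=3.75,fy=3.75,interpolation=cv2.INTER_CUBIC)
cv2.imwrite('pics/t1c.png',A);cv2.imwrite('pics/s1c.png',B)
E
```

```text
(no output)
```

View pics/t1c.png

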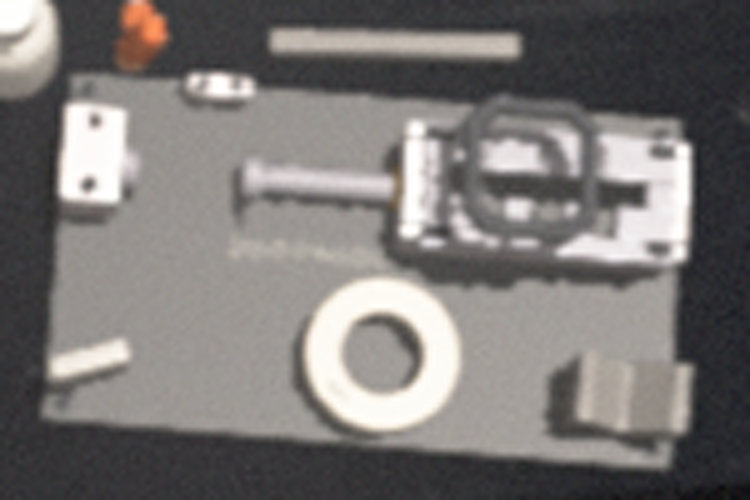

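View pics/s1c.png

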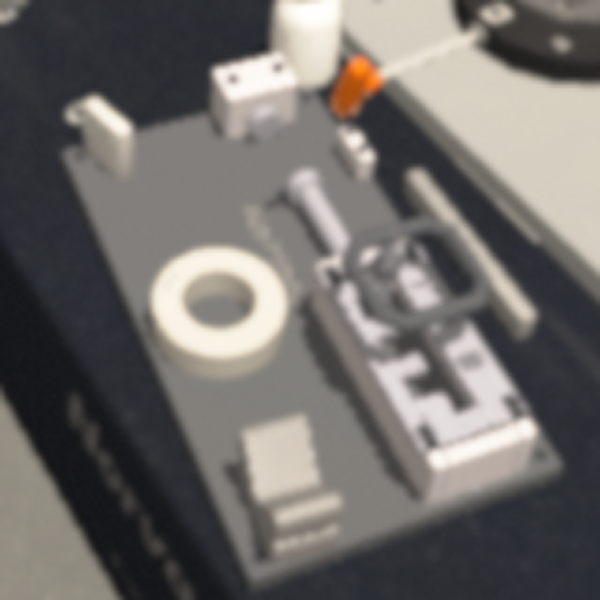

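```bash
cat > fit.py <<'E'
from h import *
from scipy.optimize import least_squares
T=lambda u,v:(305+(u+.5)/5-.5,155+(v+.5)/5-.5)
S=lambda u,v:(270+(u+.5)/3.75-.5,190+(v+.5)/3.75-.5)
top=[((48,141,12),T(70,75)),((48,-156,12),T(683,118)),((-122,141,12),T(42,420)),((-122,-156,12),T(670,468)),
((23,141,48),T(65,102)),((23,113,48),T(128,106))]
side=[((-122,141,12),S(65,152)),((-122,-156,12),S(250,578)),((48,-156,12),S(560,465))]
def W(p,P): 
    c,s=np.cos(p[2]),np.sin(p[2]); P=np.atleast_2d(P).astype(float)
    return np.c_[p[0]+c*P[:,0]-s*P[:,1],p[1]+s*P[:,0]+c*P[:,1],P[:,2]]
def res(p):
    o=[]
    for c,l in(('top',top),('side',side)):
        o.append((pix(c,W(p,[a for a,_ in l]))-np.array([b for _,b in l])).ravel())
    return np.concatenate(o)
f=least_squares(res,[580,-200,0.05],x_scale=[10,10,.1],loss='soft_l1')
p=f.x
def loc(P): d=np.asarray(P)[:2]-p[:2]; c,s=np.cos(p[2]),np.sin(p[2]); return np.array([c*d[0]+s*d[1],-s*d[0]+c*d[1]])
E
python3 - <<'E'
from fit import *
print(p,np.round(f.fun.reshape(-1,2),1).tolist())
L=lambda c,uv,z:loc(at_z(c,uv,z)).round(1)
print('ring top',L('top',T(382,355),34), 'bore',L('top',T(381,355),34),'side',L('side',S(219,299),34))
print('loop top: left bar',L('top',T(466,170),85),'right',L('top',T(592,175),85),'upper',L('top',T(528,103),85),'lower',L('top',T(528,236),85))
print('side loop: L',L('side',S(365,270),85),'R',L('side',S(470,265),85),'T',L('side',S(415,232),85),'B',L('side',S(430,318),85))
print('slot ends',L('top',T(650,195),52),L('side',S(462,405),52),'housing end',L('top',T(688,200),46),'near',L('top',T(400,180),46))
print('notch side',L('side',S(423,385),52),L('side',S(383,345),52),'top',L('top',T(603,222),52),L('top',T(520,210),52))
print('spindle disc',L('top',T(245,180),24))
print('vee',L('top',T(637,395),50),'gb',L('top',T(92,358),52))
E
```

```text
[ 5.45135533e+02 -1.61417765e+02 -1.68503165e-01] [[-0.0, -0.8], [-0.5, 0.0], [-0.1, -0.5], [-0.0, -0.1], [0.1, -0.0], [-0.6, 0.1], [-1.6, -0.1], [-0.2, 1.1], [0.6, 0.3]]
ring top [-83.  -15.4] bore [-83.1 -15. ] side [-80.1 -15.1]
loop top: left bar [ -3.8 -43.2] right [  -1.5 -100.2] upper [ 29.8 -69.9] lower [-32.  -72.5]
side loop: L [-21.8 -61.1] R [ 29.2 -76.8] T [ 13.7 -47.7] B [ -5.8 -98.8]
slot ends [  -0.9 -133.8] [  -0.2 -129.1] housing end [  -0.5 -152.9] near [ -1.6 -18.1]
notch side [ -12.4 -112.3] [-19.7 -84.1] top [ -15.5 -112.5] [-12.9 -73.8]
spindle disc [-2.3 53.2]
vee [ -94.9 -131.3] gb [-97.9 119.2]
```

Pose fit is good: comparator at (545,-161), yaw -0.1685. The loop centre lies near local (-1,-72) and the ring near (-82,-15). I'll go over the loop with the fingers shut.

Emit:
arm_command --pt "0 0 0.427 0.456 -0.265 0 0" --pt "0 0 0.427 0.456 -0.265 0 0" --pt "0 0 0.427 0.456 -0.265 0 0" --pt "0 0 0.427 0.456 -0.265 0 0" --pt "0 0 0.427 0.456 -0.265 0 0" --pt "0 0 0.427 0.456 -0.265 0 0" --pt "0 0 0.427 0.456 -0.265 0 0" --pt "0 0 0.427 0.456 -0.265 0 0" --pt "0 0 0.427 0.456 -0.265 0 0" --pt "0 0 0.427 0.456 -0.265 0 0"

```text
time_s: 1.1
tool_pos: [511.6, -252.2, 222.4]
tool_rot: [0.996, -0.085, -0.0, 0.0]
ft_force: [1.1, -0.2, -0.5]
grip_width: 0.176
gripper_force: 0.0
```

Emit:
arm_command --pt "0 0 0 0 0 0 0" --pt "0 0 0 0 0 0 0"

```text
time_s: 1.3
tool_pos: [511.2, -252.6, 222.1]
tool_rot: [0.997, -0.083, -0.0, -0.0]
ft_force: [-0.7, -0.6, -0.5]
grip_width: 0.033
gripper_force: 0.0
```

```bash
cat > go.py <<'E'
from fit import *
def where():
    s=st(); M=R.from_quat(s['tool_rot']).as_matrix(); c=loc(s['tool_pos']); 
    C=np.array([[np.cos(p[2]),-np.sin(p[2]),0],[np.sin(p[2]),np.cos(p[2]),0],[0,0,1]])
    print('local',c.round(1),'z',round(s['tool_pos'][2],1),'tool axes in comp\n',(C.T@M).round(3),'Fcomp',(C.T@np.array(s['ft_force'])).round(1),'j',np.round(s['joint_positions'],2))
E
python3 -c "
from go import *
where()"
```

```text
1.3 [ 511.2 -252.6  222.1] [ 9.965e-01 -8.310e-02 -4.000e-04 -2.000e-04] F [-0.7 -0.6 -0.5] g 0.03297702890176874 0.0
local [-18.1 -95.5] z 222.1 tool axes in comp
 [[ 1.     0.002 -0.001]
 [ 0.002 -1.     0.   ]
 [-0.001 -0.    -1.   ]] Fcomp [-0.6 -0.7 -0.5] j [ 0.68  0.23 -0.35  1.6   0.08  1.33 -1.42]
```

Emit:
arm_command --pt "0 0 0 0.017 -0.0235 0.03 0" --pt "0 0 0 0.017 -0.0235 0.07 0" --pt "0 0 0 0.017 -0.0235 0.1 0" --pt "0 0 0 0.017 -0.0235 0.12 0" --pt "0 0 0 0.017 -0.0235 0.12 0"

```text
time_s: 1.8
tool_pos: [528.5, -234.5, 99.4]
tool_rot: [0.996, -0.086, -0.003, -0.001]
ft_force: [-0.9, 0.2, -0.3]
grip_width: 0.006
gripper_force: 0.0
```

```bash
python3 - <<'E'
from go import *
where()
d=cap('top','t2',(365,155,455,235),8); cap('side','s2',(320,210,430,320),7)
cv2.imwrite('pics/both2.png',np.hstack([cv2.resize(cv2.imread('pics/t2.png'),(400,356)),cv2.resize(cv2.imread('pics/s2.png'),(400,400))[:356]]))
E
```

```text
1.8 [ 528.5 -234.5   99.4] [ 9.963e-01 -8.560e-02 -2.800e-03 -6.000e-04] F [-0.9  0.2 -0.3] g 0.006254738708841199 0.0
local [ -4.1 -74.8] z 99.4 tool axes in comp
 [[ 1.    -0.003 -0.006]
 [-0.003 -1.     0.001]
 [-0.006 -0.001 -1.   ]] Fcomp [-0.9  0.1 -0.3] j [ 0.63  0.36 -0.35  1.71  0.14  1.1  -1.51]
```

View pics/both2.png

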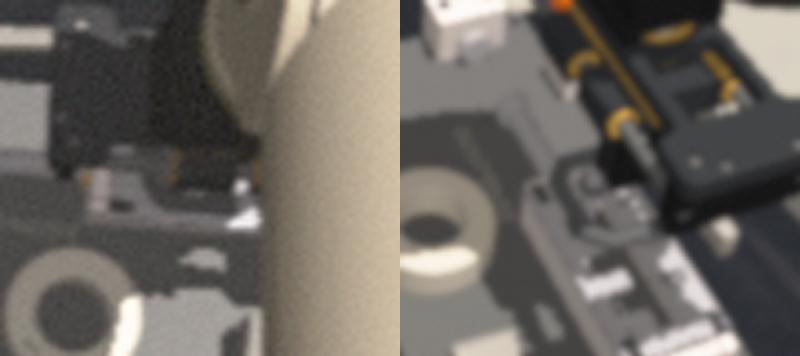

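The arm covers most of the loop in both views: from the top only the ring shows, and in the side view the finger sits over the loop at about (600,190). I'll go down gently by feel.

Emit:
arm_command --pt "0 0 0 0.001 -0.001 0.008 0" --pt "0 0 0 0.001 -0.001 0.012 0" --pt "0 0 0 0.001 -0.001 0.016 0"

```text
time_s: 2.2
tool_pos: [532.8, -232.9, 86.8]
tool_rot: [0.996, -0.085, 0.0, 0.0]
ft_force: [-0.1, 0.1, 0.7]
grip_width: 0.003
gripper_force: 0.0
```

Emit:
arm_command --pt "0 0 0 0 0 0.008 0" --pt "0 0 0 0 0 0.015 0" --pt "0 0 0 0 0 0.02 0" --pt "0 0 0 0 0 0.02 0"

```text
time_s: 2.6
tool_pos: [532.0, -232.5, 65.5]
tool_rot: [0.996, -0.084, -0.001, -0.0]
ft_force: [-0.1, 0.1, -0.8]
grip_width: 0.0
gripper_force: 0.0
```

```bash
python3 -c "
from go import *
where()"
```

```text
2.6 [ 532.  -232.5   65.5] [ 9.964e-01 -8.450e-02 -7.000e-04 -2.000e-04] F [-0.1  0.1 -0.8] g 0.00048329668648511574 0.0
local [ -1.  -72.3] z 65.5 tool axes in comp
 [[ 1.    -0.001 -0.001]
 [-0.001 -1.     0.   ]
 [-0.001 -0.    -1.   ]] Fcomp [-0.1  0.1 -0.8] j [ 0.62  0.4  -0.35  1.74  0.15  1.03 -1.52]
```

Emit:
arm_command --pt "0 0 0 0 0.003 0.004 0" --pt "0 0 0 0 0.006 0.004 0" --pt "0 0 0 0 0.008 0.004 0" --pt "0 0 0 0 0.01 0.004 0" --pt "0 0 0 0 0.01 0.004 0"

```text
time_s: 3.1
tool_pos: [530.9, -243.1, 62.7]
tool_rot: [0.996, -0.085, 0.0, 0.0]
ft_force: [0.8, -0.1, 0.5]
grip_width: 0.003
gripper_force: 0.0
```

Emit:
arm_command --pt "0 0 0 0 0.004 0 0" --pt "0 0 0 0 0.008 0 0" --pt "0 0 0 0 0.012 0 0" --pt "0 0 0 0 0.016 0 0" --pt "0 0 0 0 0.02 0 0" --pt "0 0 0 0 0.024 0 0" --pt "0 0 0 0 0.028 0 0" --pt "0 0 0 0 0.028 0 0"

```text
time_s: 3.9
tool_pos: [527.0, -267.3, 62.5]
tool_rot: [0.997, -0.083, 0.0, -0.002]
ft_force: [1.5, 9.9, 2.0]
grip_width: 0.005
gripper_force: 5.2
```

```bash
python3 - <<'E'
from go import *
where()
d=cap('top','t3',(345,160,455,240),5); cap('side','s3',(320,215,420,315),4)
cv2.imwrite('pics/both3.png',np.hstack([cv2.imread('pics/t3.png')[:400,:390],cv2.imread('pics/s3.png')]))
E
```

```text
3.9 [ 527.  -267.3   62.5] [ 9.965e-01 -8.330e-02  1.000e-04 -1.800e-03] F [1.5 9.9 2. ] g 0.005197972830150249 5.18620491027832
local [-1.000e-01 -1.074e+02] z 62.5 tool axes in comp
 [[ 1.     0.002 -0.   ]
 [ 0.002 -1.     0.004]
 [-0.    -0.004 -1.   ]] Fcomp [-0.2 10.   2. ] j [ 0.67  0.42 -0.33  1.71  0.15  1.04 -1.46]
```

View pics/both3.png

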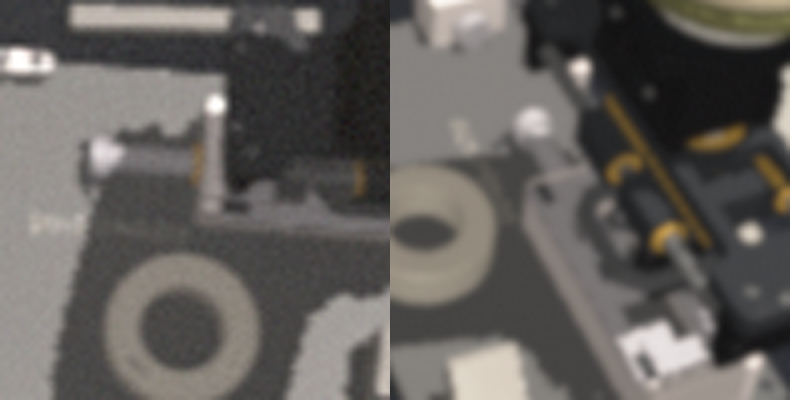

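The picture shows the disc's left face at about (92,160) in the left panel, i.e. the spindle is drawn out part way. I'll measure it.

```bash
python3 - <<'E'
from go import *
for n,uv in(('now',(345+92.5/5,160+160/5)),('before',T(240,180))): print(n,loc(at_z('top',uv,24)))
# side disc face centre
print(loc(at_z('side',(320+(530-390)/4,215+122/4),24)),loc(at_z('side',S(300,182),24)))
f=[r.read_state()['ft_force'] for _ in range(1)];print(f)
E
```

```text
now [-3.85314874 29.40089214]
before [-2.5066762  55.54215975]
[ 2.92458673 31.85337283] [ 1.12864386 55.76251084]
[array([ 2.30241113, 10.07720546,  1.42264519])]
```

Emit:
arm_command --pt "0 0 0 -0.004 0.003 0.004 0" --pt "0 0 0 -0.008 0.006 0.004 0" --pt "0 0 0 -0.012 0.007 0.004 0" --pt "0 0 0 -0.016 0.007 0.004 0" --pt "0 0 0 -0.02 0.007 0.004 0" --pt "0 0 0 -0.024 0.007 0.004 0" --pt "0 0 0 -0.024 0.007 0.004 0"

```text
time_s: 4.7
tool_pos: [508.3, -269.1, 60.6]
tool_rot: [0.997, -0.082, 0.006, -0.001]
ft_force: [22.2, 10.1, -4.4]
grip_width: 0.003
gripper_force: 11.8
```

```bash
python3 -c "
from go import *
where()"
```

```text
4.7 [ 508.3 -269.1   60.6] [ 0.9966 -0.0817  0.0062 -0.0014] F [22.2 10.1 -4.4] g 0.003254889732663716 11.82442769408226
local [ -18.2 -112.3] z 60.6 tool axes in comp
 [[ 1.     0.005  0.012]
 [ 0.005 -1.     0.004]
 [ 0.012 -0.004 -1.   ]] Fcomp [20.2 13.6 -4.4] j [ 0.69  0.38 -0.34  1.77  0.14  1.   -1.43]
```

Emit:
arm_command --pt "0 0 0 0.002 0.001 0 0" --pt "0 0 0 0.002 0.002 0 0" --pt "0 0 0 0.002 0.003 0 0" --pt "0 0 0 0.002 0.004 0 0" --pt "0 0 0 0.002 0.005 0 0" --pt "0 0 0 0.002 0.006 0 0"

```text
time_s: 5.3
tool_pos: [509.2, -270.0, 60.3]
tool_rot: [0.997, -0.08, 0.004, -0.005]
ft_force: [16.1, 29.4, 6.1]
grip_width: 0.004
gripper_force: 20.0
```

```bash
python3 -c "
from go import *
where()"
```

```text
5.3 [ 509.2 -270.    60.3] [ 0.9968 -0.08    0.0043 -0.0046] F [16.1 29.4  6.1] g 0.0036917246075770737 19.988307282328606
local [ -17.2 -113.1] z 60.3 tool axes in comp
 [[ 1.     0.008  0.008]
 [ 0.008 -1.     0.01 ]
 [ 0.008 -0.01  -1.   ]] Fcomp [10.9 31.6  6.1] j [ 0.7   0.39 -0.34  1.76  0.14  1.01 -1.42]
```

Friction from the side push holds the stem, so I'll reduce the side force and let it slide.

Emit:
arm_command --pt "0 0 0 0.003 0 0 0" --pt "0 0 0 0.0035 0 0 0" --pt "0 0 0 0.0035 0 0 0"

```text
time_s: 5.6
tool_pos: [510.3, -272.8, 60.1]
tool_rot: [0.997, -0.081, 0.002, -0.003]
ft_force: [7.5, 22.0, 10.2]
grip_width: 0.005
gripper_force: 14.0
```

```bash
python3 -c "
from go import *
where()"
```

```text
5.6 [ 510.3 -272.8   60.1] [ 0.9967 -0.0811  0.0025 -0.0034] F [ 7.5 22.  10.2] g 0.005210620420813497 13.984467862173915
local [ -15.7 -115.7] z 60.1 tool axes in comp
 [[ 1.     0.006  0.004]
 [ 0.006 -1.     0.007]
 [ 0.004 -0.007 -1.   ]] Fcomp [ 3.7 23.  10.2] j [ 0.69  0.4  -0.34  1.75  0.14  1.02 -1.42]
```

Emit:
arm_command --pt "0 0 0 0 0.001 0 0" --pt "0 0 0 -0.001 0.002 0 0" --pt "0 0 0 -0.001 0.002 0 0"

```text
time_s: 5.9
tool_pos: [506.3, -277.7, 59.2]
tool_rot: [0.997, -0.083, 0.001, -0.002]
ft_force: [1.3, 11.8, 7.0]
grip_width: 0.004
gripper_force: 7.8
```

```bash
python3 -c "
from go import *
where()"
```

```text
5.9 [ 506.3 -277.7   59.2] [ 9.966e-01 -8.270e-02  8.000e-04 -2.000e-03] F [ 1.3 11.8  7. ] g 0.004415285805476339 7.77391083072871
local [ -18.8 -121.2] z 59.2 tool axes in comp
 [[ 1.     0.003  0.001]
 [ 0.003 -1.     0.004]
 [ 0.001 -0.004 -1.   ]] Fcomp [-0.7 11.9  7. ] j [ 0.7   0.4  -0.33  1.75  0.14  1.02 -1.42]
```

Emit:
arm_command --pt "0 0 0 -0.003 0 0 0" --pt "0 0 0 -0.006 0 0 0" --pt "0 0 0 -0.009 0 0 0" --pt "0 0 0 -0.009 0 0 0"

```text
time_s: 6.3
tool_pos: [497.3, -276.4, 57.8]
tool_rot: [0.997, -0.083, 0.001, -0.002]
ft_force: [7.3, 9.3, -10.1]
grip_width: 0.006
gripper_force: 6.8
```

```bash
python3 -c "
from go import *
where()"
```

```text
6.3 [ 497.3 -276.4   57.8] [ 9.966e-01 -8.280e-02  9.000e-04 -2.100e-03] F [  7.3   9.3 -10.1] g 0.006370859601890493 6.790321916341782
local [ -27.9 -121.4] z 57.8 tool axes in comp
 [[ 1.     0.003  0.001]
 [ 0.003 -1.     0.004]
 [ 0.001 -0.004 -1.   ]] Fcomp [  5.6  10.4 -10.1] j [ 0.71  0.38 -0.33  1.78  0.14  1.01 -1.41]
```

In the notch and moving freely. Continuing the swing to the end.

Emit:
arm_command --pt "0 0 0 -0.003 0 0 0" --pt "0 0 0 -0.006 0 0 0" --pt "0 0 0 -0.009 0 0 0" --pt "0 0 0 -0.012 0 0 0" --pt "0 0 0 -0.015 0 0 0" --pt "0 0 0 -0.015 0 0 0"

```text
time_s: 6.9
tool_pos: [488.2, -273.0, 58.3]
tool_rot: [0.997, -0.082, 0.006, -0.002]
ft_force: [34.3, 7.7, -30.0]
grip_width: 0.004
gripper_force: 18.7
```

```bash
python3 -c "
from go import *
where()"
```

```text
6.9 [ 488.2 -273.    58.3] [ 0.9966 -0.0816  0.0064 -0.0022] F [ 34.3   7.7 -30. ] g 0.004284388459356913 18.712411522865295
local [ -37.4 -119.5] z 58.3 tool axes in comp
 [[ 1.     0.005  0.012]
 [ 0.005 -1.     0.005]
 [ 0.012 -0.005 -1.   ]] Fcomp [ 32.5  13.3 -30. ] j [ 0.72  0.36 -0.34  1.81  0.13  0.99 -1.4 ]
```

Emit:
arm_command --pt "0 0 0 0.004 -0.001 0 0" --pt "0 0 0 0.008 -0.002 0 0" --pt "0 0 0 0.012 -0.004 0 0" --pt "0 0 0 0.013 -0.006 0 0" --pt "0 0 0 0.013 -0.008 0 0" --pt "0 0 0 0.013 -0.01 0 0" --pt "0 0 0 0.013 -0.012 0 0" --pt "0 0 0 0.013 -0.012 0 0"

```text
time_s: 7.7
tool_pos: [495.5, -267.9, 58.6]
tool_rot: [0.996, -0.084, 0.0, 0.0]
ft_force: [0.6, 0.1, -0.5]
grip_width: 0.006
gripper_force: 0.0
```

```bash
python3 -c "
from go import *
where()"
```

```text
7.7 [ 495.5 -267.9   58.6] [ 9.964e-01 -8.440e-02  0.000e+00  1.000e-04] F [ 0.6  0.1 -0.5] g 0.006007705816729012 0.0
local [ -31.1 -113.3] z 58.6 tool axes in comp
 [[ 1.    -0.001  0.   ]
 [-0.001 -1.    -0.   ]
 [ 0.     0.    -1.   ]] Fcomp [ 0.6  0.2 -0.5] j [ 0.7   0.37 -0.33  1.79  0.14  1.   -1.43]
```

Emit:
arm_command --pt "0 0 0 0 -0.001 -0.01 0" --pt "0 0 0 0 -0.001 -0.025 0" --pt "0 0 0 0 -0.001 -0.045 0" --pt "0 0 0 0 -0.001 -0.085 0" --pt "0 0 -0.15 -0.03 -0.03 -0.105 0" --pt "0 0 -0.3 -0.079 -0.06 -0.105 0.53" --pt "0 0 -0.45 -0.079 -0.098 -0.105 0.53" --pt "0 0 -0.6 -0.079 -0.098 -0.105 0.53" --pt "0 0 -0.75 -0.079 -0.098 -0.105 0.53" --pt "0 0 -0.9 -0.079 -0.098 -0.105 0.53"

```text
time_s: 8.7
tool_pos: [434.6, -158.0, 165.2]
tool_rot: [0.933, 0.361, 0.001, 0.001]
ft_force: [0.6, -0.2, 0.2]
grip_width: 0.374
gripper_force: 0.0
```

Emit:
arm_command --pt "0 0 -0.15 0 0 0 0.53" --pt "0 0 -0.3 0 0 0 0.53" --pt "0 0 -0.45 0 0 0 0.53" --pt "0 0 -0.6 0 0 0 0.53" --pt "0 0 -0.67 0 0 0 0.53" --pt "0 0 -0.67 0 0 0 0.53"

```text
time_s: 9.3
tool_pos: [434.6, -158.2, 164.8]
tool_rot: [0.764, 0.645, 0.0, 0.001]
ft_force: [0.1, -0.2, -0.8]
grip_width: 0.529
gripper_force: 0.0
```

```bash
python3 - <<'E'
from go import *
where()
cap('top','t4',(310,160,450,250),3); cap('side','s4',(280,200,420,340),3)
a=cv2.imread('pics/t4.png');b=cv2.imread('pics/s4.png');o=np.zeros((420,800,3),np.uint8);o[:270,:380]=a[:,:380];o[:420,380:]=b[:,:420]
cv2.imwrite('pics/both4.png',o)
E
```

```text
9.3 [ 434.6 -158.2  164.8] [7.642e-01 6.449e-01 2.000e-04 8.000e-04] F [ 0.1 -0.2 -0.8] g 0.5291683867889706 0.0
local [-109.5  -15.4] z 164.8 tool axes in comp
 [[ 0.     1.     0.001]
 [ 1.    -0.    -0.001]
 [-0.001  0.001 -1.   ]] Fcomp [ 0.1 -0.2 -0.8] j [ 0.73  0.04 -0.49  1.93  0.02  1.17  0.07]
```

View pics/both4.png

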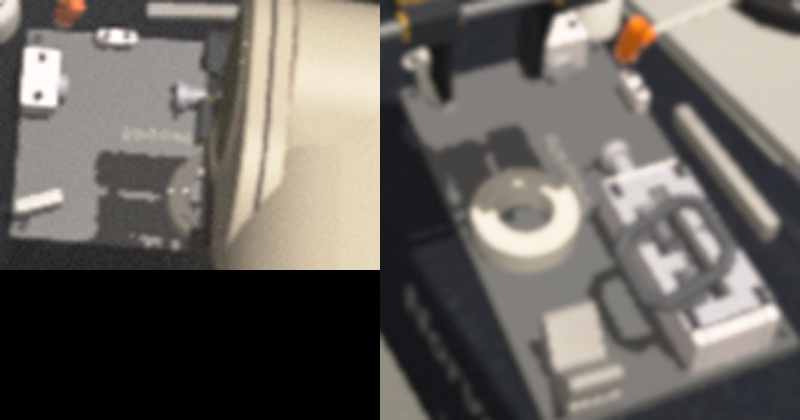

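The side panel shows the handle swung over and parked (loop around (677,255)), the disc drawn back at (615,155) and the ring still at (525,215). Going down over the ring wall.

Emit:
arm_command --pt "0 0 0 0 -0.001 0.04 0.53" --pt "0 0 0 0 -0.001 0.08 0.53" --pt "0 0 0 0 -0.001 0.11 0.53" --pt "0 0 0 0 -0.001 0.13 0.53" --pt "0 0 0 0 -0.001 0.14 0.53" --pt "0 0 0 0 -0.001 0.147 0.53" --pt "0 0 0 0 -0.001 0.147 0.53"

```text
time_s: 10.1
tool_pos: [433.4, -158.0, 16.6]
tool_rot: [0.765, 0.644, -0.0, -0.0]
ft_force: [0.2, 0.6, 0.4]
grip_width: 0.532
gripper_force: 0.0
```

Emit:
arm_command --newtons 12 --pt "0 0 0 0 0 0 0.4" --pt "0 0 0 0 0 0 0.3" --pt "0 0 0 0 0 0 0.2" --pt "0 0 0 0 0 0 0.1" --pt "0 0 0 0 0 0 0.1" --pt "0 0 0 0 0 0 0.1"

```text
time_s: 10.7
tool_pos: [434.0, -158.2, 17.1]
tool_rot: [0.765, 0.645, 0.0, 0.001]
ft_force: [1.6, -0.6, 5.1]
grip_width: 0.223
gripper_force: 11.1
```

```bash
python3 - <<'E'
from go import *
where()
E
```

```text
10.7 [ 434.  -158.2   17.1] [7.646e-01 6.445e-01 4.000e-04 7.000e-04] F [ 1.6 -0.6  5.1] g 0.22282283465121872 11.087159368671564
local [-110.1  -15.5] z 17.1 tool axes in comp
 [[ 0.002  1.     0.002]
 [ 1.    -0.002 -0.   ]
 [-0.     0.002 -1.   ]] Fcomp [ 1.7 -0.3  5.1] j [ 0.69  0.25 -0.48  2.07  0.15  0.85 -0.04]
```

Emit:
arm_command --newtons 20 --pt "0 0 0 0 0 0 0.1" --pt "0 0 0 0.008 0 -0.001 0.1" --pt "0 0 0 0.02 0.003 -0.001 0.1" --pt "0 0 0 0.032 0.008 -0.001 0.1" --pt "0 0 0 0.044 0.014 -0.001 0.1" --pt "0 0 0 0.056 0.02 -0.001 0.1" --pt "0 0 0 0.066 0.024 -0.001 0.1" --pt "0 0 0 0.074 0.026 -0.001 0.1" --pt "0 0 0 0.0785 0.028 -0.001 0.1" --pt "0 0 0 0.0785 0.028 -0.001 0.1"

```text
time_s: 11.7
tool_pos: [474.3, -84.3, 17.4]
tool_rot: [0.764, 0.645, 0.0, -0.0]
ft_force: [0.6, 0.4, -2.6]
grip_width: 0.219
gripper_force: 18.9
```

Emit:
arm_command --pt "0 0 0 0 0.01 0 0.1" --pt "0 0 0 0 0.02 0 0.1" --pt "0 0 0 0 0.03 0 0.1" --pt "0 0 0 0 0.04 0 0.1" --pt "0 0 0 0 0.048 0 0.1" --pt "0 0 0 0 0.052 0 0.1" --pt "0 0 0 0 0.054 0 0.1" --pt "0 0 0 0 0.0555 0 0.1" --pt "0 0 0 0 0.0555 0 0.1"

```text
time_s: 12.6
tool_pos: [528.9, -94.7, 17.5]
tool_rot: [0.765, 0.645, 0.0, 0.0]
ft_force: [1.1, 0.6, -2.4]
grip_width: 0.217
gripper_force: 18.8
```

```bash
python3 - <<'E'
from go import *
where()
cap('top','t5',(310,160,450,250),3); cap('side','s5',(280,200,420,340),3)
a=cv2.imread('pics/t5.png');b=cv2.imread('pics/s5.png');o=np.zeros((420,800,3),np.uint8);o[:270,:380]=a[:,:380];o[:420,380:]=b[:,:420]
cv2.imwrite('pics/both5.png',o)
E
```

```text
12.6 [528.9 -94.7  17.5] [7.646e-01 6.446e-01 0.000e+00 1.000e-04] F [ 1.1  0.6 -2.4] g 0.21670856266342514 18.8470775008318
local [-27.2  63. ] z 17.5 tool axes in comp
 [[ 0.001  1.     0.   ]
 [ 1.    -0.001 -0.   ]
 [-0.     0.    -1.   ]] Fcomp [ 0.9  0.7 -2.4] j [ 0.52  0.4  -0.5   1.88  0.24  0.92 -0.26]
```

View pics/both5.png

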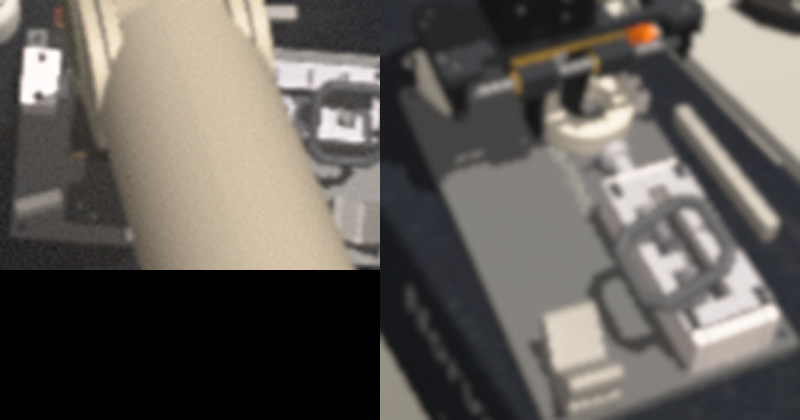

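The side panel shows the ring gripped between the anvils at about (590,120), with the handle still parked. I'll feel for the back stop, set the ring down and release.

Emit:
arm_command --pt "0 0 0 0 0.001 0 0.1" --pt "0 0 0 0 0.002 0 0.1" --pt "0 0 0 0 0.003 0 0.1" --pt "0 0 0 0 0.004 0 0.1" --pt "0 0 0 0 0.004 0 0.1"

```text
time_s: 13.2
tool_pos: [532.2, -95.3, 17.3]
tool_rot: [0.765, 0.645, -0.001, -0.0]
ft_force: [-4.6, 0.8, -1.1]
grip_width: 0.218
gripper_force: 19.0
```

Emit:
arm_command --pt "0 0 0 0 -0.001 0.0005 0.1" --pt "0 0 0 0 -0.0015 0.0012 0.1" --pt "0 0 0 0 -0.0015 0.0012 0.1" --pt "0 0 0 0 -0.0015 0.0012 0.3" --pt "0 0 0 0 -0.0015 0.0012 0.45" --pt "0 0 0 0 -0.0015 0.0012 0.45" --pt "0 0 0 0 -0.0015 0.0012 0.45"

```text
time_s: 13.9
tool_pos: [531.3, -95.1, 16.3]
tool_rot: [0.765, 0.645, 0.0, 0.0]
ft_force: [0.6, 0.3, -0.7]
grip_width: 0.431
gripper_force: 0.0
```

```bash
python3 - <<'E'
from go import *
where()
E
```

```text
13.9 [531.3 -95.1  16.3] [0.7646 0.6445 0.     0.    ] F [ 0.6  0.3 -0.7] g 0.43066346648687887 0.0
local [-24.7  63. ] z 16.3 tool axes in comp
 [[ 0.001  1.     0.   ]
 [ 1.    -0.001 -0.   ]
 [-0.     0.    -1.   ]] Fcomp [ 0.6  0.4 -0.7] j [ 0.51  0.41 -0.49  1.87  0.24  0.92 -0.26]
```

Emit:
arm_command --pt "0 0 0 0 0 -0.015 0.45" --pt "0 0 0 0 0 -0.035 0.45" --pt "0 0 0 0 0 -0.08 0.45" --pt "0 0 0 0 0 -0.12 0.45" --pt "0 0 0.15 -0.03 0 -0.149 0" --pt "0 0 0.3 -0.07 -0.006 -0.149 0" --pt "0 0 0.45 -0.11 -0.006 -0.149 0" --pt "0 0 0.6 -0.15 -0.006 -0.149 0" --pt "0 0 0.75 -0.174 -0.006 -0.149 0" --pt "0 0 0.9 -0.174 -0.006 -0.149 0"

```text
time_s: 14.9
tool_pos: [494.4, -270.0, 166.4]
tool_rot: [0.97, 0.242, -0.0, 0.001]
ft_force: [-0.4, -0.1, 0.1]
grip_width: 0.033
gripper_force: 0.0
```

Emit:
arm_command --pt "0 0 0.15 0 0 0 0" --pt "0 0 0.3 0 0 0 0" --pt "0 0 0.45 0 0 0 0" --pt "0 0 0.6 0 0 0 0" --pt "0 0 0.67 0 0 0 0" --pt "0 0 0.67 0 0 0 0"

```text
time_s: 15.5
tool_pos: [496.2, -265.4, 166.4]
tool_rot: [0.996, -0.085, 0.001, 0.0]
ft_force: [-0.2, 0.0, 0.6]
grip_width: 0.004
gripper_force: 0.0
```

```bash
python3 - <<'E'
from go import *
where()
cap('top','t6',(310,160,450,250),3); cap('side','s6',(280,200,420,340),3)
a=cv2.imread('pics/t6.png');b=cv2.imread('pics/s6.png');o=np.zeros((420,800,3),np.uint8);o[:270,:380]=a[:,:380];o[:420,380:]=b[:,:420]
cv2.imwrite('pics/both6.png',o)
E
```

```text
15.5 [ 496.2 -265.4  166.4] [ 9.964e-01 -8.480e-02  5.000e-04  1.000e-04] F [-0.2  0.   0.6] g 0.004249987288672436 0.0
local [ -30.9 -110.7] z 166.4 tool axes in comp
 [[ 1.    -0.001  0.001]
 [-0.001 -1.    -0.   ]
 [ 0.001  0.    -1.   ]] Fcomp [-0.2 -0.   0.6] j [ 0.62  0.25 -0.24  1.69  0.06  1.21 -1.38]
```

View pics/both6.png

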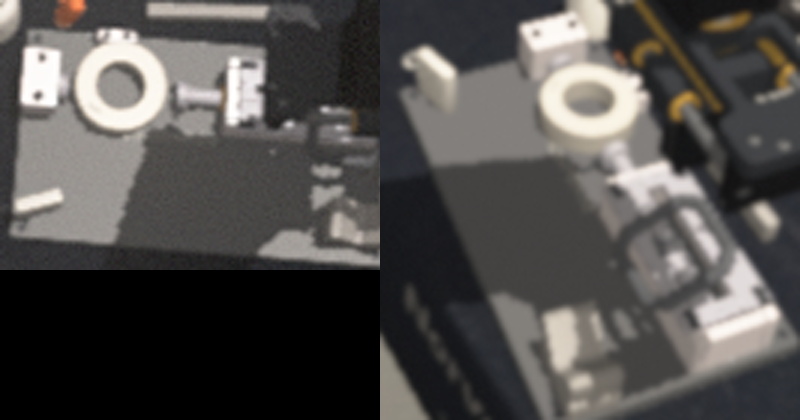

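The ring sits flat between the anvils at the back stop, at (121,87) in the left panel, and the handle is still parked. I'll go back down into the loop.

Emit:
arm_command --pt "0 0 0 0 0 0.03 0" --pt "0 0 0 0 0 0.055 0" --pt "0 0 0 0 0 0.07 0" --pt "0 0 0 0 0 0.08 0" --pt "0 0 0 0 0 0.088 0"

```text
time_s: 16.1
tool_pos: [496.2, -265.7, 77.2]
tool_rot: [0.996, -0.084, 0.0, 0.0]
ft_force: [0.2, 0.3, 1.3]
grip_width: 0.008
gripper_force: 0.0
```

Emit:
arm_command --pt "0 0 0 0 0 0.008 0" --pt "0 0 0 0 0 0.015 0" --pt "0 0 0 0 0 0.019 0" --pt "0 0 0 0 0 0.019 0"

```text
time_s: 16.5
tool_pos: [495.8, -265.5, 58.0]
tool_rot: [0.996, -0.084, -0.0, -0.0]
ft_force: [-0.5, -0.9, -0.4]
grip_width: 0.005
gripper_force: 0.0
```

Emit:
arm_command --pt "0 0 0 0 0.003 0 0" --pt "0 0 0 0 0.005 0 0" --pt "0 0 0 0 0.007 0 0" --pt "0 0 0 0 0.009 0 0" --pt "0 0 0 0 0.009 0 0"

```text
time_s: 17.0
tool_pos: [494.4, -275.0, 58.5]
tool_rot: [0.996, -0.085, 0.0, 0.0]
ft_force: [1.0, -0.6, -0.3]
grip_width: 0.007
gripper_force: 0.0
```

```bash
python3 - <<'E'
from go import *
where()
E
```

```text
17.0 [ 494.4 -275.    58.5] [ 9.964e-01 -8.480e-02  1.000e-04  1.000e-04] F [ 1.  -0.6 -0.3] g 0.007003653951554198 0.0
local [ -31.  -120.5] z 58.5 tool axes in comp
 [[ 1.    -0.001  0.   ]
 [-0.001 -1.    -0.   ]
 [ 0.     0.    -1.   ]] Fcomp [ 1.1 -0.4 -0.3] j [ 0.62  0.36 -0.23  1.79  0.1   1.   -1.39]
```

Emit:
arm_command --pt "0 0 0 0 0.001 0 0" --pt "0 0 0 0 0.002 0 0" --pt "0 0 0 0 0.003 0 0" --pt "0 0 0 0 0.004 0 0" --pt "0 0 0 0 0.004 0 0"

```text
time_s: 17.5
tool_pos: [494.2, -276.4, 58.2]
tool_rot: [0.996, -0.084, -0.0, -0.001]
ft_force: [-0.2, 7.3, 1.2]
grip_width: 0.004
gripper_force: 3.5
```

```bash
python3 - <<'E'
from go import *
where()
E
```

```text
17.5 [ 494.2 -276.4   58.2] [ 9.965e-01 -8.360e-02 -1.000e-04 -1.100e-03] F [-0.2  7.3  1.2] g 0.00377887293824552 3.491615066304803
local [ -30.9 -121.9] z 58.2 tool axes in comp
 [[ 1.     0.001 -0.   ]
 [ 0.001 -1.     0.002]
 [-0.    -0.002 -1.   ]] Fcomp [-1.5  7.2  1.2] j [ 0.63  0.37 -0.23  1.79  0.1   1.   -1.38]
```

Emit:
arm_command --pt "0 0 0 0 0.002 0 0" --pt "0 0 0 0 0.004 0 0" --pt "0 0 0 0 0.004 0 0"

```text
time_s: 17.8
tool_pos: [493.9, -278.6, 58.0]
tool_rot: [0.997, -0.083, -0.0, -0.002]
ft_force: [0.5, 12.5, 2.8]
grip_width: 0.006
gripper_force: 6.4
```

```bash
python3 - <<'E'
from go import *
where()
E
```

```text
17.8 [ 493.9 -278.6   58. ] [ 9.966e-01 -8.290e-02 -4.000e-04 -2.200e-03] F [ 0.5 12.5  2.8] g 0.0061787223483868465 6.393220815807581
local [ -30.9 -124.1] z 58.0 tool axes in comp
 [[ 1.     0.002 -0.001]
 [ 0.002 -1.     0.004]
 [-0.001 -0.004 -1.   ]] Fcomp [-1.6 12.4  2.8] j [ 0.63  0.37 -0.23  1.78  0.09  1.   -1.37]
```

Emit:
arm_command --pt "0 0 0 0.004 0.001 0 0" --pt "0 0 0 0.008 0.001 0 0" --pt "0 0 0 0.012 0.001 0 0" --pt "0 0 0 0.016 0.001 0 0" --pt "0 0 0 0.02 0.001 0 0" --pt "0 0 0 0.02 0.001 0 0"

```text
time_s: 18.4
tool_pos: [514.7, -282.7, 59.0]
tool_rot: [0.997, -0.083, 0.001, -0.002]
ft_force: [1.1, 13.9, 7.3]
grip_width: 0.001
gripper_force: 7.5
```

```bash
python3 - <<'E'
from go import *
where()
E
```

```text
18.4 [ 514.7 -282.7   59. ] [ 9.966e-01 -8.260e-02  6.000e-04 -2.000e-03] F [ 1.1 13.9  7.3] g 0.0008832585044246027 7.540299296379089
local [  -9.6 -124.7] z 59.0 tool axes in comp
 [[ 1.     0.003  0.001]
 [ 0.003 -1.     0.004]
 [ 0.001 -0.004 -1.   ]] Fcomp [-1.3 13.9  7.3] j [ 0.62  0.4  -0.23  1.73  0.1   1.02 -1.39]
```

Swinging freely, with the spring pull taken up (13.9 N). Continuing to upright.

Emit:
arm_command --pt "0 0 0 0.004 0 0 0" --pt "0 0 0 0.008 0 0 0" --pt "0 0 0 0.012 0 0 0" --pt "0 0 0 0.015 0 0 0" --pt "0 0 0 0.018 0 0 0" --pt "0 0 0 0.021 0 0 0" --pt "0 0 0 0.021 0 0 0"

```text
time_s: 19.1
tool_pos: [532.7, -285.5, 57.7]
tool_rot: [0.997, -0.083, -0.002, -0.003]
ft_force: [-5.8, 15.7, 6.8]
grip_width: 0.002
gripper_force: 7.8
```

```bash
python3 - <<'E'
from go import *
where()
E
```

```text
19.1 [ 532.7 -285.5   57.7] [ 0.9965 -0.083  -0.0022 -0.0028] F [-5.8 15.7  6.8] g 0.002249306463225942 7.82213875092566
local [   8.6 -124.4] z 57.7 tool axes in comp
 [[ 1.     0.002 -0.005]
 [ 0.002 -1.     0.005]
 [-0.005 -0.005 -1.   ]] Fcomp [-8.3 14.5  6.8] j [ 0.6   0.44 -0.23  1.68  0.11  1.04 -1.4 ]
```

Emit:
arm_command --pt "0 0 0 0.003 0 0 0" --pt "0 0 0 0.006 0 0 0" --pt "0 0 0 0.008 0 0 0" --pt "0 0 0 0.008 0 0 0"

```text
time_s: 19.5
tool_pos: [539.5, -286.6, 56.8]
tool_rot: [0.997, -0.083, -0.003, -0.003]
ft_force: [-8.5, 16.7, 3.9]
grip_width: -0.001
gripper_force: 7.9
```

```bash
python3 - <<'E'
from go import *
where()
E
```

```text
19.5 [ 539.5 -286.6   56.8] [ 0.9965 -0.0831 -0.0034 -0.0031] F [-8.5 16.7  3.9] g -0.0011586108045813866 7.9410977102816105
local [  15.4 -124.3] z 56.8 tool axes in comp
 [[ 1.     0.002 -0.007]
 [ 0.002 -1.     0.006]
 [-0.007 -0.006 -1.   ]] Fcomp [-11.2  15.1   3.9] j [ 0.59  0.46 -0.23  1.66  0.11  1.04 -1.4 ]
```

Emit:
arm_command --pt "0 0 0 -0.002 -0.001 -0.001 0" --pt "0 0 0 -0.002 -0.002 -0.001 0" --pt "0 0 0 -0.002 -0.0035 -0.001 0" --pt "0 0 0 -0.002 -0.005 -0.001 0" --pt "0 0 0 -0.002 -0.0065 -0.001 0" --pt "0 0 0 -0.002 -0.008 -0.001 0" --pt "0 0 0 -0.002 -0.008 -0.001 0"

```text
time_s: 20.2
tool_pos: [539.4, -280.8, 58.0]
tool_rot: [0.996, -0.084, -0.002, -0.002]
ft_force: [-3.0, 7.3, -1.9]
grip_width: 0.009
gripper_force: 4.0
```

```bash
python3 - <<'E'
from go import *
where()
E
```

```text
20.2 [ 539.4 -280.8   58. ] [ 0.9965 -0.0838 -0.002  -0.0016] F [-3.   7.3 -1.9] g 0.009223235257664207 3.986169994327149
local [  14.3 -118.7] z 58.0 tool axes in comp
 [[ 1.     0.001 -0.004]
 [ 0.001 -1.     0.003]
 [-0.004 -0.003 -1.   ]] Fcomp [-4.2  6.7 -1.9] j [ 0.59  0.45 -0.23  1.67  0.11  1.04 -1.41]
```

Emit:
arm_command --pt "0 0 0 -0.002 0 0 0" --pt "0 0 0 -0.002 -0.001 0 0" --pt "0 0 0 -0.002 -0.002 0 0" --pt "0 0 0 -0.002 -0.003 0 0" --pt "0 0 0 -0.002 -0.004 0 0" --pt "0 0 0 -0.002 -0.005 0 0" --pt "0 0 0 -0.002 -0.005 0 0"

```text
time_s: 20.9
tool_pos: [539.5, -274.2, 58.2]
tool_rot: [0.997, -0.083, -0.001, -0.002]
ft_force: [-0.0, 11.3, -3.3]
grip_width: 0.005
gripper_force: 5.5
```

```bash
python3 - <<'E'
from go import *
where()
E
```

```text
20.9 [ 539.5 -274.2   58.2] [ 0.9965 -0.0831 -0.0011 -0.0022] F [-0.  11.3 -3.3] g 0.0048134102616365195 5.463686412677902
local [  13.3 -112.1] z 58.2 tool axes in comp
 [[ 1.     0.002 -0.003]
 [ 0.002 -1.     0.004]
 [-0.003 -0.004 -1.   ]] Fcomp [-1.9 11.1 -3.3] j [ 0.58  0.44 -0.23  1.68  0.11  1.04 -1.42]
```

Emit:
arm_command --pt "0 0 0 0 -0.001 0 0" --pt "0 0 0 0 -0.002 0 0" --pt "0 0 0 0 -0.003 0 0" --pt "0 0 0 0 -0.004 0 0" --pt "0 0 0 0 -0.005 0 0" --pt "0 0 0 0 -0.006 0 0" --pt "0 0 0 0 -0.007 0 0" --pt "0 0 0 0 -0.007 0 0"

```text
time_s: 21.7
tool_pos: [540.4, -268.7, 58.3]
tool_rot: [0.996, -0.084, -0.001, -0.001]
ft_force: [0.4, 6.7, -4.1]
grip_width: 0.003
gripper_force: 3.6
```

```bash
python3 - <<'E'
from go import *
where()
E
```

```text
21.7 [ 540.4 -268.7   58.3] [ 0.9965 -0.0836 -0.001  -0.0014] F [ 0.4  6.7 -4.1] g 0.003133478776638046 3.6145352572202682
local [  13.3 -106.6] z 58.3 tool axes in comp
 [[ 1.     0.001 -0.002]
 [ 0.001 -1.     0.003]
 [-0.002 -0.003 -1.   ]] Fcomp [-0.7  6.6 -4.1] j [ 0.57  0.44 -0.23  1.68  0.11  1.03 -1.43]
```

Emit:
arm_command --pt "0 0 0 0 -0.001 0 0" --pt "0 0 0 0 -0.002 0 0" --pt "0 0 0 0 -0.003 0 0" --pt "0 0 0 0 -0.004 0 0" --pt "0 0 0 0 -0.005 0 0" --pt "0 0 0 0 -0.006 0 0" --pt "0 0 0 0 -0.006 0 0"

```text
time_s: 22.4
tool_pos: [542.0, -265.7, 59.7]
tool_rot: [0.996, -0.085, 0.0, 0.0]
ft_force: [-0.3, -0.1, -0.3]
grip_width: 0.002
gripper_force: 0.0
```

```bash
python3 - <<'E'
from go import *
where()
E
```

```text
22.4 [ 542.  -265.7   59.7] [ 9.964e-01 -8.460e-02  5.000e-04  3.000e-04] F [-0.3 -0.1 -0.3] g 0.0024648082480798806 0.0014573749285773374
local [  14.4 -103.3] z 59.7 tool axes in comp
 [[ 1.    -0.001  0.001]
 [-0.001 -1.    -0.001]
 [ 0.001  0.001 -1.   ]] Fcomp [-0.3 -0.2 -0.3] j [ 0.57  0.43 -0.23  1.69  0.11  1.03 -1.44]
```

Free of force. Centring in the loop, lifting out and checking.

Emit:
arm_command --pt "0 0 0 -0.003 -0.001 0 0" --pt "0 0 0 -0.006 -0.003 0 0" --pt "0 0 0 -0.01 -0.005 0 0" --pt "0 0 0 -0.01 -0.005 -0.01 0" --pt "0 0 0 -0.01 -0.005 -0.03 0" --pt "0 0 0 -0.01 -0.005 -0.06 0" --pt "0 0 0 -0.01 -0.005 -0.1 0" --pt "0 0 0 -0.05 0.05 -0.14 0" --pt "0 0 0 -0.07 0.1 -0.16 0" --pt "0 0 0 -0.07 0.14 -0.16 0"

```text
time_s: 23.4
tool_pos: [456.6, -372.1, 218.8]
tool_rot: [0.996, -0.084, 0.002, 0.001]
ft_force: [2.1, -1.2, 0.2]
grip_width: 0.003
gripper_force: 0.0
```

```bash
python3 - <<'E'
from go import *
where()
cap('top','t7',(310,160,450,250),3); cap('side','s7',(280,200,420,340),3)
a=cv2.imread('pics/t7.png');b=cv2.imread('pics/s7.png');o=np.zeros((420,800,3),np.uint8);o[:270,:380]=a[:,:380];o[:420,380:]=b[:,:420]
cv2.imwrite('pics/both7.png',o)
E
```

```text
23.4 [ 456.6 -372.1  218.8] [ 0.9965 -0.0836  0.0018  0.0011] F [ 2.1 -1.2  0.2] g 0.0029113977556315786 0.0
local [ -52.  -222.5] z 218.8 tool axes in comp
 [[ 1.     0.001  0.004]
 [ 0.001 -1.    -0.002]
 [ 0.004  0.002 -1.   ]] Fcomp [ 2.3 -0.8  0.2] j [ 0.75  0.26 -0.17  1.56  0.04  1.32 -1.17]
```

View pics/both7.png

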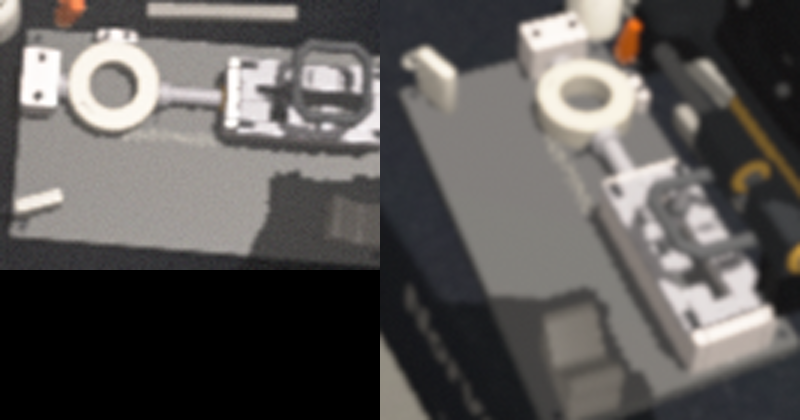

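The ring, at (114,86) in the left panel, is pressed between both anvils, and the handle stands upright at about (332,83). I'll check the numbers.

```bash
python3 - <<'E'
from go import *
q=lambda u,v:(310+(u+.5)/3-.5,160+(v+.5)/3-.5)
print('ring',loc(at_z('top',q(114,86),34)))
for u,v in((298,85),(366,88),(331,47),(331,122)): print('loop',loc(at_z('top',q(u,v),85)))
E
```

```text
ring [-0.24889053 68.06072886]
loop [ -0.35339658 -68.41053766]
loop [   1.41233178 -119.74118684]
loop [ 31.2622501  -92.16803024]
loop [-26.9132948  -94.35517047]
```

```bash
python3 -c "
from station import r
print(r.finish_job())"
```

```text
the job is handed in; nothing more can be done
None
```

The job is handed in: the spindle presses the ring flat on the bed against the fixed anvil, with the ring about 1 mm from its seat by the last picture; the handle is upright and the arm is clear. The hand-in returned no verdict.

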